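# Bolt the large ware case

## Task

Two plywood ware cases stand closed on the decorator's desk, both with the barrel bolt on the lid drawn back. Lock the larger case for transport: push its bolt fully home, so that the tip goes right through the keeper, and leave the smaller case's bolt drawn back.

Things in the scene. Friction and masses are not known exactly. Their poses are not given: they have to be found in the camera images.
- large_bolt (a joint): Travel (m) of the steel bolt on the lid of the LARGER plywood case (210 x 135 x 70 mm high, fixed). 0 drawn back; 0.018 tip reaches the keeper; 0.032 tip out of its far side; 0.046 home, at the end stop. Starts at 0 to 0.010. Slides level along the case's long side toward its end on the robot's left (+y, turned up to 25 degrees). Needs about 2 N and stays where it is left.
- large_tab (a point): Point in the upright thumb tab of that bolt, moving with it: mid-tab, 35 mm above the lid (z 0.105). Tab: dark steel plate 24 mm wide across the slide, 12 mm thick along it, top at z 0.120. Site y axis = the way the bolt slides home, z up. Straps and keeper reach only z 0.090, so a tool whose end keeps above 0.094 clears them and can push the tab from behind, or pinch it.
- large_keeper (a point): Centre of the keeper's hole on the larger case: a steel staple 14 mm long on the narrow fixed rail at the case's left end, on the bolt's axis, 10 mm above the lid (lid face z 0.070). It lies 93 mm ahead of the tab in the sliding direction at joint 0, and 47 mm ahead when the bolt is home.
- small_bolt (a joint): Travel (m) of the like bolt on the SMALLER case (155 x 105 x 70 mm high, fixed), which stands about 0.26 m to the left or right of the larger one. Same values: 0 drawn back, 0.018 tip reaches its keeper, 0.046 home. Starts at 0 to 0.008; to be left drawn back.

How it is judged:
At the end, for the whole second after the job is handed in: The larger case's bolt has travelled more than 34 mm (tip right through the 14 mm keeper; full travel is 46 mm) and stays there, and the smaller case's bolt is still drawn back, short of its keeper (less than 16 mm of travel) (value of joint large_bolt above 0.034 m and value of joint small_bolt below 0.016 m); the robot touches nothing.
It fails at once if the smaller case's bolt is pushed into its keeper (value of joint small_bolt above 0.02 m).
It also fails if it takes over 26 s, if anything falls off the work surface, if the arm or the gripper's body presses on something with over 40 N, if the wrist force passes 120 N, or if a joint passes its speed limit or range.

## Robot

A 6-joint arm with a two-finger parallel gripper is mounted at the origin on a cart in front of the work surface, level with it; the furniture and walls round the work are solid. World frame = base frame: x ahead of the robot, y to its left, z up, the work surface at z = 0. Lengths are in m, angles in rad, forces in N, time in s.
With the tool pointing down it reaches from about 0.35 to 0.775 m from the base axis. Payload 5.5 kg.
Tool frame: the origin (TCP) lies at the very end of the fingers, on their centre line; the grasp point (between the pads) lies env.hold_point_z behind it (env.hold_point_z is the distance from the TCP to the grasp point, in m); z points along the fingers, y is the line along which they close (so a half turn about z gives the same grasp; the last joint's range is limited). The gripper opens to 85 mm and grips with 20 to 120 N. Pads are 22 mm wide; open, the fingers measure 114 mm over their backs; the gripper's body (76 mm by 85 mm) begins 54 mm behind the grasp point. The pads swing forward as they close: fully open they stand 13 mm farther back than shut.
Start: joints at [-1.287, 0.313, 0.046, 1.304, 0, 1.431], TCP at [0.236, -0.524, 0.231] pointing down, gripper open.
Joint ranges: [-2.76, 2.76], [-0.86, 1.69], [-1.03, 1.26], [-2.2, 2.34], [-1.47, 1.5], [-3.14, 3.14]. Speed limits (rad/s): [2.57, 2.57, 3.14, 3.14, 3.14, 3.14].

## Interface

Orientations are given as a unit quaternion [w, x, y, z].
In Python, from workcell import env gives the robot as it stands.
- The arm moves only by the tool carry_out, never from a script. Its argument "steps" is a list of rows, each a list of 3 entries, a list of its own where there are three numbers: the turn, a rotation vector about the tool's x, y, z in degrees, then the shift along the tool's x, y, z in cm, then the closure in counts, from 0 (fully open) to 255 (shut). A call has exactly 8 rows; each row is the pose to reach, as a shift and turn from the pose commanded when the call began, along the tool's axes at that moment; what a row does not reach only later rows make up. A row lasts 1/8 s, in which the tool goes at most 62.5 mm and 10.7 degrees, less where a joint would pass 70% of its speed; a pose out of reach is approached as far as the arm can. A call with a gripper value outside its range is refused whole. The fingers move at their own pace and stop on an object; "force" is the grip in N (left out, the last holds). Time passes only in rows, so rows that repeat a pose let the fingers close, or fill a call up. It gives the time, the measured TCP pose, the force, the opening and the grip force at its end, in the units of the state.
- env.get_state(): the state, without advancing time (a new reading comes with each control period).
- env.read_camera(name): name is "scene" or "top" or "wrist"; returns (picture, depth): 420x560x3 uint8, red, green, blue; 420x560 float32, m along the optical axis (not along the pixel's ray), 0 where there is no reading.
- env.get_calibration(name): a dict with "fx", "fy", "cx", "cy" (pixels), "D" ([k1, k2, p1, p2, k3] as OpenCV has them; the pictures are not rectified), "origin" and "orientation" of the camera in the world. Camera axes: x right, y up, looking along -z (the intrinsics and any distortion apply to the point x, -y, -z); pixel columns grow to the right and rows downward; lengths in m; the calibration is good to about 2 mm. A picture is of the moment at which its call begins: read the wrist's pose just before it. get_calibration takes no time and is no camera call; for the wrist camera it gives the pose at the moment of the call.
- env.hand_in(): hands the job in; it is judged then, once.
The state is a dict: "clock": time; "joint_pos": joint angles; "qvel": joint speeds; "tau": joint torques, N m; "tcp_pos": TCP position; "orientation": TCP orientation; "wrist_force": force on the tool from outside, world axes, zero at the start; "ft_torque": the same for the moment, N m; "finger_gap": finger opening in m; "grip_force": force on a finger pad.
Only numpy, scipy, OpenCV 4.12 (cv2) and the standard library are available. Lean on these libraries where they do the work, as an engineer would, in place of code of your own. Each camera call takes 0.05 s, during which the arm holds its last target. There are 200 camera calls.

## Working session

There is one attempt and no reset: what is moved stays moved. The work goes in short steps, Python scripts to look and compute and a tool call to move; the robot and the scene stay as the last step left them, time stands still between calls to the robot, and variables do not carry over. Pictures are saved under pics/ and viewed, at most 10 in all, crops included, and the job is handed in when it is done.

Besides the shell and the picture viewer there is one more tool, called after "Call:" as name(argument=value, ...) on one line, values as JSON. carry_out: Moves the arm, as the interface text tells. Its arguments: {"type":"object","properties":{"steps":{"type":"array","items":{"type":"array"}},"force":{"type":"number"}},"required":["steps"]}

```bash
mkdir -p pics
cat > h.py <<'E'
import numpy as np, cv2
from scipy.spatial.transform import Rotation as R
from workcell import env
def rot(q): return R.from_quat([q[1],q[2],q[3],q[0]]).as_matrix()
def cloud(d,c):
    K=np.array([[c['fx'],0,c['cx']],[0,c['fy'],c['cy']],[0,0,1.]])
    v,u=np.mgrid[:d.shape[0],:d.shape[1]]
    p=cv2.undistortPoints(np.stack([u,v],-1).reshape(-1,1,2).astype(float),K,np.array(c['D'],float)).reshape(d.shape+(2,))
    P=np.stack([p[...,0]*d,-p[...,1]*d,-d],-1)
    return P@rot(c['orientation']).T+np.array(c['origin'])
def snap(name,f):
    c=env.get_calibration(name); p,d=env.read_camera(name)
    cv2.imwrite('pics/'+f+'.png',p[...,::-1]); W=cloud(d,c); W[d==0]=np.nan
    np.save(f+'.npy',W); return p,d,W
E
python3 - <<'E'
from h import *
s=env.get_state();print(s['clock'],s['tcp_pos'],s['orientation'],s['finger_gap'],env.hold_point_z)
for n in('top','scene'):
    p,d,W=snap(n,n+'1'); print(n,env.get_calibration(n)['origin'],(d==0).mean())
    m=(W[...,2]>.098)&(W[...,2]<.135)
    k,l,st,ce=cv2.connectedComponentsWithStats(m.astype(np.uint8))
    for i in range(1,k):
        if st[i,4]>8: print(st[i],np.round(np.median(W[l==i],0),4),np.round(W[l==i].max(0),3))
E
```

```text
0.0 [ 0.23634101 -0.52363687  0.23043392] [-8.85557339e-04  9.77630864e-01  2.10326192e-01 -4.61067112e-05] 0.08562788989504642 0.0187
top [ 0.38892577 -0.01486516  0.987075  ] 0.0039625850340136055
[238   0   7  15  72] [0.8891 0.082  0.1278] [0.909 0.09  0.133]
[252   0   6   3   9] [0.9202 0.0553 0.1001] [0.922 0.062 0.103]
[17 10 12  8 57] [0.9029 0.5771 0.1009] [0.913 0.596 0.108]
[263  22  19  22 332] [0.8386 0.0157 0.1143] [0.857 0.036 0.135]
[ 51 103  37  45 611] [0.637  0.4407 0.1171] [0.687 0.467 0.135]
[ 11 105  36  44 648] [0.6313 0.5317 0.1164] [0.684 0.556 0.135]
[ 58 150  50  43 791] [0.5436 0.4092 0.115 ] [0.584 0.447 0.124]
[  0 153  27  44 429] [0.5331 0.546  0.1136] [0.58  0.588 0.135]
[287 158  15  10  86] [ 0.567  -0.0306  0.1001] [ 0.575 -0.018  0.106]
[311 159   3   9  13] [ 0.5586 -0.0674  0.1334] [ 0.567 -0.065  0.135]
[236 169  25  24 467] [0.5251 0.0576 0.1202] [0.548 0.082 0.126]
[ 44 195  47  44 811] [0.4485 0.4326 0.1154] [0.491 0.47  0.125]
[249 196   8  13  77] [0.4826 0.0487 0.118 ] [0.495 0.055 0.122]
[368 222  10  13  91] [ 0.4352 -0.1885  0.1176] [
[... 1489 characters left out ...]
134]
[337 120   1  11  11] [ 0.9176 -0.7983  0.1167] [ 0.921 -0.791  0.134]
[195 129  22  14 181] [ 1.1645 -0.3644  0.1124] [ 1.221 -0.344  0.135]
[342 129  15   6  39] [ 0.8649 -0.787   0.1007] [ 0.892 -0.756  0.104]
[119 168  54  26 643] [0.8973 0.0345 0.1186] [0.996 0.09  0.135]
[254 184  37  24 419] [ 0.5712 -0.1144  0.1156] [ 0.601 -0.063  0.135]
[342 197   4  11  29] [ 0.4393 -0.1839  0.1099] [ 0.446 -0.181  0.12 ]
[247 210  12   6  36] [ 0.5621 -0.0276  0.1002] [ 0.569 -0.017  0.103]
[221 217  37  23 568] [0.5062 0.0605 0.1151] [0.545 0.084 0.122]
[  10  261   99  159 7098] [0.4178 0.4313 0.1157] [0.662 0.499 0.135]
[ 471  298   89   72 2442] [0.0009 0.0632 0.1159] [0.071 0.072 0.135]
```

View pics/top1.png

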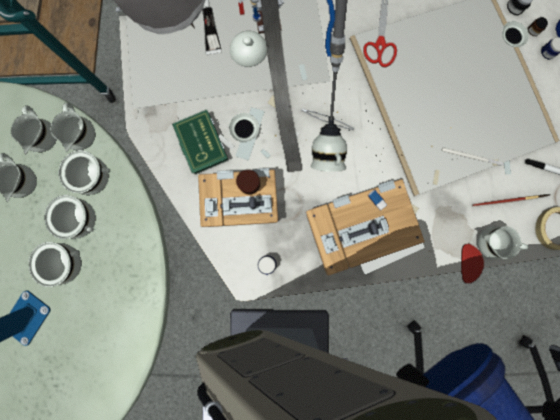

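View pics/scene1.png

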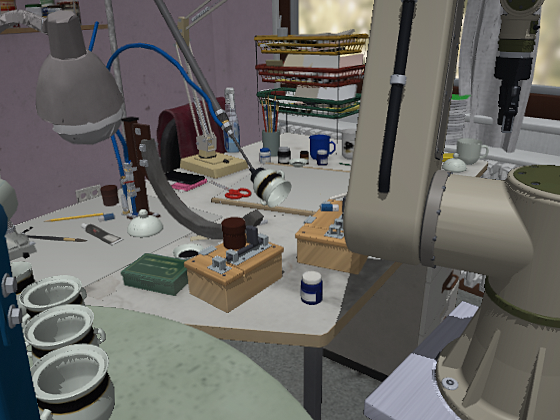

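Run:
```python
from h import *
W=np.load('top1.npy');im=cv2.imread('pics/top1.png')
b=np.s_[170:285,295:435]
P=W[b].reshape(-1,3)
l=P[(P[:,2]>.064)&(P[:,2]<.076)]
r=cv2.minAreaRect((l[:,:2]*1000).astype(np.float32));print('lid',r,len(l))
for lo,hi in((.078,.095),(.098,.13)):
    q=P[(P[:,2]>lo)&(P[:,2]<hi)&(abs(P[:,0]-.43)<.06)]
    print(lo,len(q),q.min(0),q.max(0)); 
    if hi>.1: print(cv2.minAreaRect((q[:,:2]*1000).astype(np.float32)),q.mean(0))
    c=np.cov(q[:,:2].T);w,v=np.linalg.eigh(c);print(q.mean(0),v[:,1],w)
# tall things near
m=(abs(W[...,0]-.43)<.22)&(abs(W[...,1]+.2)<.25)&(W[...,2]>.13)
for z0 in np.arange(.13,.7,.08):
    k=m&(W[...,2]>=z0)&(W[...,2]<z0+.08)
    if k.sum()>5: print(round(z0,2),k.sum(),W[k].min(0).round(2),W[k].max(0).round(2))
cv2.imwrite('pics/crop.png',cv2.resize(im[b],None,fx=5,fy=5,interpolation=cv2.INTER_CUBIC))
```

```text
lid ((442.9059143066406, -181.94874572753906), (145.5337677001953, 216.5635528564453), 18.550800323486328) 6319
0.078 410 [ 0.39496303 -0.22613111  0.07801732] [ 0.48986664 -0.09697568  0.0944145 ]
[ 0.43155115 -0.16462828  0.08609907] [-0.46085107  0.88747749] [0.00014035 0.00209852]
0.098 91 [ 0.4236237  -0.19682622  0.10027195] [ 0.44670091 -0.18184473  0.12273561]
((435.709716796875, -190.38076782226562), (23.94788932800293, 12.348965644836426), 17.54863166809082) [ 0.43551278 -0.18879393  0.11551682]
[ 0.43551278 -0.18879393  0.11551682] [-0.94579025 -0.32477808] [1.29456467e-05 4.43584253e-05]
0.13 1431 [ 0.25 -0.13  0.13] [0.65 0.05 0.21]
0.21 305 [ 0.24 -0.01  0.21] [0.26 0.05 0.29]
0.29 497 [ 0.24 -0.03  0.29] [0.26 0.05 0.37]
0.37 989 [ 0.24 -0.06  0.37] [0.27 0.05 0.45]
0.45 2194 [ 0.21 -0.08  0.45] [0.28 0.05 0.53]
0.53 3510 [ 0.22 -0.1   0.53] [0.29 0.03 0.61]
0.61 4437 [ 0.25 -0.13  0.61] [0.29 0.01 0.69]
0.69 2121 [ 0.28 -0.14  0.69] [ 0.3  -0.06  0.74]
```

View pics/crop.png

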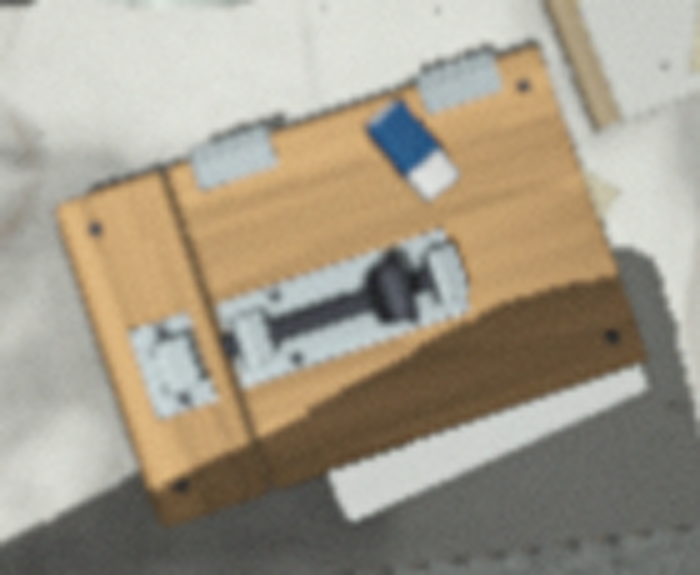

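The larger case is on the right in the top view. Its tab is at about px (374,227) and its keeper at about (331,241), so the slide direction is about 18° off +y. An eraser lies on the lid at about (377,200). The smaller case is on the left, at about (238,198).

I'll move behind the tab at height with the fingers shutting.

Call:
carry_out(steps=[[[0,0,1],[5,-2.8,0],255],[[0,0,2],[10,-5.7,0],255],[[0,0,3],[15,-8.5,0],255],[[0,0,4],[20,-11.3,0],255],[[0,0,5],[25,-14.2,0],255],[[0,0,6],[29,-16.4,0],255],[[0,0,6],[31.4,-17.8,0],255],[[0,0,6],[31.4,-17.8,0],255]], force=60)

```text
clock: 1.1
tcp_pos: [0.4501, -0.2311, 0.2309]
orientation: [-0.0, 0.987, 0.161, -0.0]
wrist_force: [-0.4, -0.1, 0.5]
finger_gap: 0.0001
grip_force: 0.0
```

Run:
```python
from h import *
s=env.get_state();print(s['clock'],s['tcp_pos'],s['orientation'],s['finger_gap'],s['wrist_force'])
p,d,W=snap('wrist','w1')
m=(W[...,2]>.105)&(W[...,2]<.13)&(abs(W[...,0]-.435)<.04)&(abs(W[...,1]+.19)<.04)
q=W[m];print(len(q),q.mean(0) if len(q) else '')
if len(q)>9: print(cv2.minAreaRect((q[:,:2]*1000).astype(np.float32)),np.percentile(q[:,2],[5,50,95]))
l=W[(abs(W[...,2]-.07)<.006)&(abs(W[...,0]-.44)<.15)&(abs(W[...,1]+.18)<.15)]
print(cv2.minAreaRect((l[:,:2]*1000).astype(np.float32)),np.median(l[:,2]))
```

```text
1.1 [ 0.45007236 -0.2310932   0.23094294] [-2.61939146e-04  9.87011416e-01  1.60649689e-01 -2.69907860e-04] 6.919422660902808e-05 [-0.35497773 -0.06777499  0.49568778]
421 [ 0.4364507  -0.19061334  0.11677593]
((434.2882995605469, -190.23507690429688), (24.49819564819336, 11.711845397949219), 19.142358779907227) [0.10839527 0.11808618 0.11977919]
((441.8815002441406, -181.8472900390625), (144.47494506835938, 215.61102294921875), 19.338294982910156) 0.06933045657901321
```

View pics/w1.png

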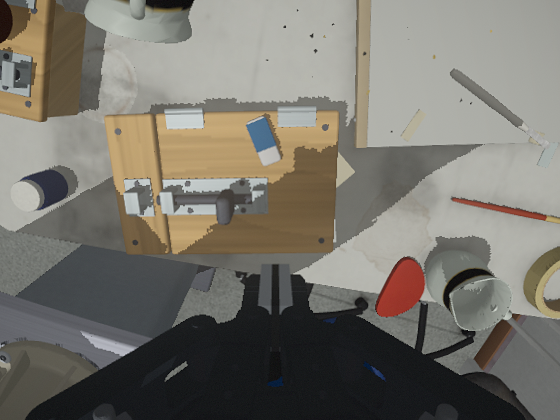

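The wrist view shows the tab at px (225,207) and the keeper at about (138,197). It agrees with the top view: tab at (0.4345, -0.190), top at z 0.119. Next I descend behind it.

Call:
carry_out(steps=[[[0,0,0.5],[-0.1,0,3.5],255],[[0,0,0.5],[-0.2,0,7],255],[[0,0,0.5],[-0.2,0,10],255],[[0,0,0.5],[-0.2,0,12],255],[[0,0,0.5],[-0.2,0,13.1],255],[[0,0,0.5],[-0.2,-0.7,13.1],255],[[0,0,0.5],[-0.2,-1.4,13.1],255],[[0,0,0.5],[-0.2,-1.4,13.1],255]])

```text
clock: 2.15
tcp_pos: [0.4434, -0.2198, 0.1012]
orientation: [0.0, 0.988, 0.155, 0.0]
wrist_force: [0.0, 0.4, -0.5]
finger_gap: 0.0
grip_force: 0.0
```

Run:
```python
from h import *
W=np.load('w1.npy')
u=np.array([-.32,.947,0]);n=np.array([.947,.32,0]);t=np.array([.4345,-.190,0])
q=W.reshape(-1,3);a=(q-t)@u;b=(q-t)@n
m=(abs(b)<.02)&(a>.06)&(a<.11)&(q[:,2]>.0745)&(q[:,2]<.1)
print(np.c_[a[m],q[m,2]].shape)
for lo in np.arange(.06,.11,.003):
    k=m&(a>=lo)&(a<lo+.003)
    if k.sum(): print(round(lo,3),k.sum(),q[k,2].max().round(4),np.median(b[k]).round(4))
```

```text
(482, 2)
0.06 38 0.0899 -0.0005
0.063 23 0.0853 0.0001
0.066 8 0.0845 -0.0007
0.078 1 0.076 -0.0096
0.081 119 0.0911 0.0002
0.084 82 0.0911 0.0003
0.087 79 0.0906 -0.0005
0.09 82 0.0905 0.0004
0.093 50 0.0912 0.001
```

The keeper centre is 88 mm ahead of the tab, so the bolt starts at about 5 mm. I expect contact after about 10 mm and home after about 51 mm.

Call:
carry_out(steps=[[[0,0,0],[0,-0.6,0],255],[[0,0,0],[0,-1.1,0],255],[[0,0,0],[0,-1.7,0],255],[[0,0,0],[0,-2.3,0],255],[[0,0,0],[0,-2.9,0],255],[[0,0,0],[0,-3.5,0],255],[[0,0,0],[0,-4.0,0],255],[[0,0,0],[0,-4.0,0],255]])

```text
clock: 3.15
tcp_pos: [0.4308, -0.1812, 0.1002]
orientation: [-0.001, 0.988, 0.155, 0.0]
wrist_force: [0.6, 0.3, -0.2]
finger_gap: 0.0001
grip_force: 0.0
```

Run:
```python
from h import *
s=env.get_state();print(s['tcp_pos'],s['wrist_force'])
p,d,W=snap('wrist','w2')
u=np.array([-.32,.947,0]);n=np.array([.947,.32,0]);t=np.array([.4345,-.190,0])
q=W.reshape(-1,3);a=(q-t)@u;b=(q-t)@n
m=(abs(b)<.012)&(a>-.03)&(a<.08)&(q[:,2]>.1)&(q[:,2]<.123)
print(m.sum(),np.percentile(a[m],[2,25,50,75,98]))
```

```text
[ 0.4307854  -0.18119665  0.1001846 ] [ 0.64793034  0.26554749 -0.21927405]
2647 [-0.00248641  0.01039806  0.02429458  0.02944543  0.03443541]
```

View pics/w2.png

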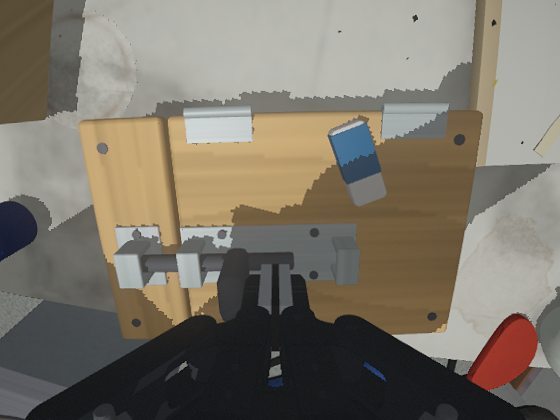

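The bolt has entered the keeper. The tab is at px (233,283), about 28 mm further on, so the joint is near 33 mm. I'll keep pushing in small steps.

Call:
carry_out(steps=[[[0,0,0],[0,-0.3,0],255],[[0,0,0],[0,-0.6,0],255],[[0,0,0],[0,-0.8,0],255],[[0,0,0],[0,-1.0,0],255],[[0,0,0],[0,-1.1,0],255],[[0,0,0],[0,-1.2,0],255],[[0,0,0],[0,-1.2,0],255],[[0,0,0],[0,-1.2,0],255]])

```text
clock: 4.2
tcp_pos: [0.4273, -0.1705, 0.1003]
orientation: [-0.0, 0.988, 0.155, -0.0]
wrist_force: [-0.5, -1.3, -0.2]
finger_gap: -0.0
grip_force: 0.6
```

Call:
carry_out(steps=[[[0,0,0],[0,-0.1,0],255],[[0,0,0],[0,-0.2,0],255],[[0,0,0],[0,-0.2,0],255],[[0,0,0],[0,-0.2,0],255],[[0,0,0],[0,-0.2,0],255],[[0,0,0],[0,-0.2,0],255],[[0,0,0],[0,-0.2,0],255],[[0,0,0],[0,-0.2,0],255]])

```text
clock: 5.2
tcp_pos: [0.427, -0.1696, 0.1004]
orientation: [0.001, 0.988, 0.154, 0.0]
wrist_force: [0.2, -5.7, -2.0]
finger_gap: 0.0001
grip_force: 2.4
```

Force is rising and the tool is lagging, so the bolt is at the end stop. I'll back away, lift and check.

Call:
carry_out(steps=[[[0,0,0],[0,0.8,0],255],[[0,0,0],[0,1.8,0],255],[[0,0,0],[0,2.5,-1],255],[[0,0,0],[0,3,-4],255],[[0,0,0],[0,4,-8],255],[[0,0,0],[0,5,-12],255],[[0,0,0],[0,5,-13],255],[[0,0,0],[0,5,-13],255]])

```text
clock: 6.2
tcp_pos: [0.4422, -0.2166, 0.2309]
orientation: [0.0, 0.988, 0.154, 0.001]
wrist_force: [-0.8, 0.0, -0.3]
finger_gap: -0.0001
grip_force: 0.0
```

Run:
```python
from h import *
s=env.get_state();print(s['clock'],s['tcp_pos'],s['wrist_force'])
p,d,W=snap('wrist','w3')
u=np.array([-.32,.947,0]);n=np.array([.947,.32,0]);t=np.array([.4345,-.190,0])
q=W.reshape(-1,3);a=(q-t)@u;b=(q-t)@n
m=(abs(b)<.02)&(a>-.03)&(a<.08)&(q[:,2]>.1)&(q[:,2]<.123)
print(m.sum(),np.percentile(a[m],[2,50,98]))
```

```text
6.2 [ 0.44221878 -0.21659145  0.23089885] [-7.61180675e-01  4.17362277e-04 -3.05511548e-01]
513 [0.03515642 0.0390175  0.04627805]
```

View pics/w3.png

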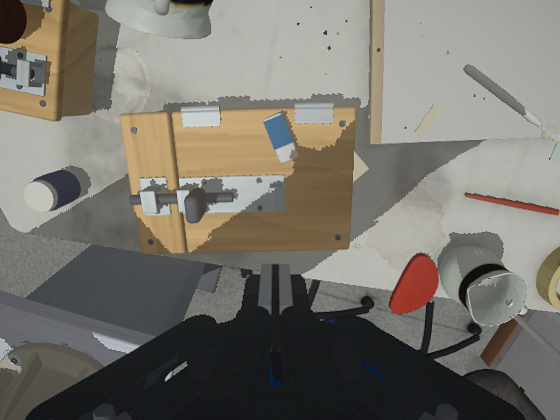

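The tab at px (195,207) has moved about 41 mm, and the bolt tip sticks out past the keeper at about (132,199). The bolt is home, and the tool is clear of everything.

```bash
python3 -c "
from workcell import env
print(env.hand_in())"
```

```text
the job is handed in; nothing more can be done
None
```

I pushed the larger case's bolt home to its end stop, with the tip visible beyond the keeper; the smaller case's bolt was not touched, and the job is handed in (the hand-in returned no verdict).

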